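# Four clicks on the inspection head's roller dial

## Task

On the rope-inspection head, tighten the roller dial with the orange cap by exactly four clicks clockwise (seen from above), pushing its upright peg round lightly with a fingertip rather than pinching it, and never going past the fourth click. Leave the dial resting in that click-stop with the finger taken away, and leave the blue dial and the loose things lying about as they are.

Things in the scene. Friction and masses are not known exactly. Their poses are not given: they have to be found in the camera images.
- dial_orange_axis (a point): Point on the vertical axis of the orange click dial, on its flat top (92 mm above the table). The dial is a black disc 76 mm across, 10 mm thick, with a round orange cap 28 mm across (2 mm high) in its middle, on a round aluminium base 100 mm across with 16 black ticks. It only turns, about the vertical.
- dial_orange_peg (a point): Centre of the top face of the orange dial's upright finger peg: a cylinder, orange, 14 mm across that stands 24 mm above the dial's flat top (top face 116 mm above the table), 33 mm out from the axis, turning with the dial. A white mark on the disc's rim stands just outside it.
- dial_orange (a joint): Angle of the orange dial, rad, clockwise from above positive; range -1.6 to 3.2. Starts at rest in the click-stop at 0; stops every 0.3927 (16 a turn). A sprung ball holds each: about 7 N sideways on the peg starts it out of a stop, the push fades towards half-way, then the dial snaps on by itself into the next stop (a click) and stays.
- dial_blue_axis (a point): Point on the vertical axis of the blue click dial, on its flat top (92 mm above the table). The dial is a black disc 76 mm across, 10 mm thick, with a round blue cap 28 mm across (2 mm high) in its middle, on a round aluminium base 100 mm across with 16 black ticks. It only turns, about the vertical.
- dial_blue_peg (a point): Centre of the top face of the blue dial's upright finger peg: a cylinder, blue, 14 mm across that stands 24 mm above the dial's flat top (top face 116 mm above the table), 33 mm out from the axis, turning with the dial. A white mark on the disc's rim stands just outside it.
- dial_blue (a joint): Angle of the blue dial, rad, clockwise from above positive; range -1.6 to 3.2. Starts at rest in the click-stop at 0; stops every 0.3927 (16 a turn). A sprung ball holds each: about 7 N sideways on the peg starts it out of a stop, the push fades towards half-way, then the dial snaps on by itself into the next stop (a click) and stays.
- head: Rope-inspection head, fixed: steel box under a black plate (132 x 304 mm, top 60 mm above the table), 470 mm long over the white rollers at its ends, carrying handle on its -x side. A click dial stands on the plate 98 mm each side of its middle (which is where changes); between them low latches and two sockets, 32 mm above the plate. Origin under its centre on the table; y along its length.
- dust_cap: Loose brass dust cap, 22 mm across, 20 mm high, standing on the head's plate between the dials. Leave it alone. Origin under its centre.
- spare_roller: Loose white grooved roller, 62 mm across, 52 mm high, standing on the table. Leave it alone. Origin under its centre.
- star_knob: Loose black five-lobed hand knob, 54 mm across, lying lobes down with its steel stud up, 50 mm high in all. Leave it alone. Origin under its centre.
- tape_roll: Loose yellow ring of tape, 96 mm across, 25 mm high. Leave it alone. Origin under its centre.
- grease_jar: Loose jar with a red cap, 60 mm across, 75 mm high. Leave it alone. Origin under its centre.

How it is judged:
On the way, in this order (a step that is already met when the one before it is completed fails the run):
1. a finger pushes on the orange dial (contact force between the fingers and dial_orange above 0.5 N).
2. the orange dial rests in its fourth click-stop clockwise (value of joint dial_orange between 1.4708 and 1.6708 rad), for 0.2 s.
At the end, for the whole second after the job is handed in: The orange dial is at rest in the fourth click-stop clockwise from its start (1.571 rad, within 0.10 rad), the blue dial is still in its first stop (within 0.10 rad), and every loose thing is within 20 mm of where it stood (all of step 2 and value of joint dial_blue between -0.1 and 0.1 rad and velocity of joint dial_orange between -0.1 and 0.1 rad/s and distance of each of dust_cap, spare_roller, star_knob, tape_roll, grease_jar from where it was at the start of the episode below 0.02 m); the robot touches nothing.
It fails at once if the orange dial is turned past the fourth click (more than half-way to the fifth) (value of joint dial_orange above 1.78678 rad).
It fails at once if the blue dial is turned out of its stop (value of joint dial_blue above 0.2 rad or value of joint dial_blue below -0.2 rad).
It fails at once if the orange dial is pinched or pressed hard (more than 35 N) (contact force between the fingers and dial_orange above 35 N).
It fails at once if a loose thing is moved or lifted more than 20 mm (distance of any of dust_cap, spare_roller, star_knob, tape_roll, grease_jar from where it was at the start of the episode above 0.02 m).
It also fails if it takes over 51 s, if anything falls off the work surface, if the arm or the gripper's body presses on something with over 40 N, if the wrist force passes 120 N, or if a joint passes its speed limit or range.

## Robot

A 6-joint arm with a two-finger parallel gripper is mounted at the origin on the work surface. World frame = base frame: x ahead of the robot, y to its left, z up, the work surface at z = 0. Lengths are in m, angles in rad, forces in N, time in s.
With the tool pointing down it reaches from about 0.4 to 0.825 m from the base axis. Payload 7 kg.
Tool frame: the origin (TCP) lies at the very end of the fingers, on their centre line; the grasp point (between the pads) lies 19 mm behind it; z points along the fingers, y is the line along which they close (so a half turn about z gives the same grasp; the last joint's range is limited). The gripper opens to 85 mm and grips with 20 to 120 N. Pads are 22 mm wide; open, the fingers measure 114 mm over their backs; the gripper's body (76 mm by 85 mm) begins 54 mm behind the grasp point. The pads swing forward as they close: fully open they stand 13 mm farther back than shut.
Start: joints at [1.519, 0.359, 0.012, 0, -1.224, -0.288], TCP at [0.225, 0.636, 0.208] pointing down, gripper open.
Joint ranges: [-3.07, 3.07], [-1.43, 2.12], [-1.02, 1.25], [-3.03, 1.67], [-3.05, -0], [-3.03, 3.03]. Speed limits (rad/s): [2.39, 2.39, 3.01, 3.14, 3.14, 3.14].

## Interface

Orientations are given as a unit quaternion [w, x, y, z].
In Python, from workcell import * gives the robot as it stands. The module is installed in compiled form; this text tells all that it offers.
- The arm moves only by the shell command python3 -m inch 'ROWS' [FORCE]. ROWS is text: rows parted by semicolons, each of 7 numbers parted by spaces: the turn, a rotation vector about the tool's x, y, z in degrees, then the shift along the tool's x, y, z in mm, then the opening, from -1 (shut) to 1 (fully open), so that 0 is half open. In form: ax ay az x y z fingers; .... A call has 1 to 10 rows; each row is the pose to reach, as a shift and turn from the pose commanded when the call began, along the tool's axes at that moment; what a row does not reach only later rows make up. A row lasts 1/10 s, in which the tool goes at most 50 mm and 8.59 degrees, less where a joint would pass 70% of its speed; a pose out of reach is approached as far as the arm can. A call with a gripper value outside its range is refused whole. The fingers move at their own pace and stop on an object; FORCE is the grip in N (left out, the last holds). Time passes only in rows, so rows that repeat a pose let the fingers close. It gives the time, the measured TCP pose, the force, the opening and the grip force at its end, in the units of the state.
- read_state(): the state, without advancing time (a new reading comes with each control period).
- snapshot(name): name is "side" or "top" or "wrist"; returns the picture (400x640x3 uint8, red, green, blue); there is no depth.
- calibration(name): a dict with "fx", "fy", "cx", "cy" (pixels), "k1" (the pictures are not rectified: a ray, as slopes to the right and down, at radius r is drawn at 1 + k1 r^2 times it, then the intrinsics apply), "camera_from_world" (4x4, takes a point from world to camera coordinates); the wrist camera has in their place "mount" (4x4, takes a point from camera to tool coordinates, whose origin is the TCP and whose axes are the flange's). Camera axes: x right, y up, looking along -z (the intrinsics and any distortion apply to the point x, -y, -z); pixel columns grow to the right and rows downward; lengths in m; the calibration is good to about 2 mm. A picture is of the moment at which its call begins: read the wrist's pose just before it. calibration takes no time and is no camera call.
- finish_job(): hands the job in; it is judged then, once.
Trained networks look in the newest picture that a camera, given by its name, has taken for a name from the list of things; names that differ only in an ending like _2 or _b are one class to them, and where a whole thing is asked for, a point or a joint stands for the part that bears it (a point fixed in the world has none). Each returns a list of dicts, best first, with "confidence" (0 to 1); they miss things now and then, are a little off and sometimes report something else, mostly with a low value. They report only what shows in the picture. A call takes as long as a camera call.
- find_in(camera, name): "at" ([x, y, z] in m, in world coordinates, good to about 4 mm: the middle of the surface that is visible of it).
- outline_of(camera, name): "pixels" (400x640 bool, what is visible of it).
- mark_of(camera, name): "at" ([x, y, z] in m, in world coordinates, good to about 4 mm: a listed point, or the origin of a listed thing).
The state is a dict: "t": time; "q": joint angles; "joint_velocities": joint speeds; "joint_efforts": joint torques, N m; "tool_pos": TCP position; "ee_rot": TCP orientation; "contact_force": force on the tool from outside, world axes, zero at the start; "ft_torque": the same for the moment, N m; "gripper_width": opening from 0.0 (shut) to 1.0 (fully open); "grip_force": force on a finger pad.
Only numpy, scipy, OpenCV 4.12 (cv2) and the standard library are available. Lean on these libraries where they do the work, as an engineer would, in place of code of your own. Each camera call takes 0.05 s, during which the arm holds its last target. There are 200 camera calls.

## Working session

There is one attempt and no reset: what is moved stays moved. The work goes in short steps, Python scripts to look and compute and a shell command to move; the robot and the scene stay as the last step left them, time stands still between calls to the robot, and variables do not carry over. Pictures are saved under pics/ and viewed, at most 10 in all, crops included, and the job is handed in when it is done.

```bash
mkdir -p pics; cat > h.py <<'E'
from workcell import *
import numpy as np, cv2
def proj(name,P):
    c=calibration(name); p=np.array(c["camera_from_world"])@np.r_[P,1]
    a,b=p[0]/-p[2],-p[1]/-p[2]; s=1+c["k1"]*(a*a+b*b)
    return c["fx"]*a*s+c["cx"],c["fy"]*b*s+c["cy"]
def plane(name,u,v,z):
    c=calibration(name); k=np.array([[c["fx"],0,c["cx"]],[0,c["fy"],c["cy"]],[0,0,1]])
    a,b=cv2.undistortPoints(np.array([[[u,v]]],float),k,np.array([c["k1"],0,0,0]))[0,0]
    T=np.linalg.inv(np.array(c["camera_from_world"])); d=T[:3,:3]@[a,-b,-1]; o=T[:3,3]
    return o+d*(z-o[2])/d[2]
E
python3 - <<'E'
from h import *
for n in("top","side"):
    im=snapshot(n); cv2.imwrite(f"pics/{n}.png",im[:,:,::-1])
    for k in("dial_orange_axis","dial_orange_peg","dial_blue_axis","dial_blue_peg","head","dust_cap","grease_jar","tape_roll"):
        r=mark_of(n,k); print(n,k,[(np.round(x["at"],3),round(x["confidence"],2)) for x in r[:2]])
s=read_state();print(s["t"],s["tool_pos"],s["ee_rot"],s["contact_force"])
E
```

```text
top dial_orange_axis [(array([0.633, 0.071, 0.09 ]), 0.8)]
top dial_orange_peg [(array([0.611, 0.1  , 0.115]), 0.55), (array([ 0.617, -0.023,  0.   ]), 0.4)]
top dial_blue_axis [(array([ 0.595, -0.121,  0.092]), 0.6)]
top dial_blue_peg [(array([ 0.605, -0.158,  0.116]), 0.89), (array([0.612, 0.099, 0.115]), 0.47)]
top head [(array([ 0.616, -0.024,  0.001]), 0.95)]
top dust_cap [(array([ 0.519,  0.394, -0.001]), 0.67), (array([ 0.572, -0.011,  0.061]), 0.4)]
top grease_jar [(array([ 0.517,  0.395, -0.002]), 0.89)]
top tape_roll [(array([ 0.518, -0.386, -0.004]), 0.94)]
side dial_orange_axis [(array([0.63 , 0.075, 0.093]), 0.96)]
side dial_orange_peg [(array([0.609, 0.096, 0.116]), 0.79), (array([0.63 , 0.072, 0.089]), 0.57)]
side dial_blue_axis [(array([ 0.599, -0.121,  0.092]), 0.9)]
side dial_blue_peg [(array([ 0.608, -0.155,  0.113]), 0.6)]
side head [(array([ 0.615, -0.023,  0.002]), 0.93), (array([ 0.601, -0.119,  0.089]), 0.56)]
side dust_cap [(array([ 0.568, -0.012,  0.057]), 0.51)]
side grease_jar [(array([0.518, 0.392, 0.001]), 0.75)]
side tape_roll [(array([ 0.516, -0.385, -0.002]), 0.55)]
0.9 [0.22497968 0.63635729 0.20841773] [ 3.82856533e-06  9.85597489e-01 -1.69108218e-01 -9.16018939e-06] [-0.4780464  -0.15612132  0.13574236]
```

View pics/top.png

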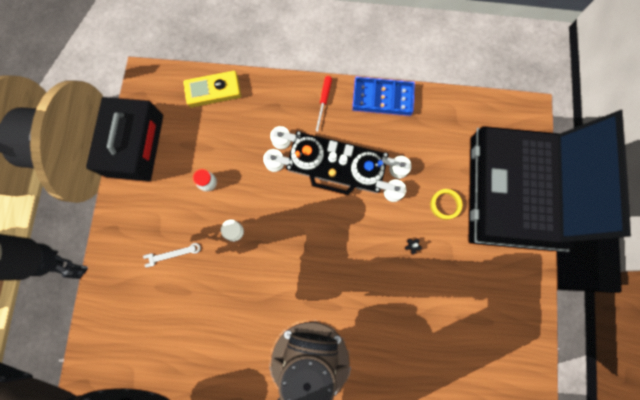

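View pics/side.png

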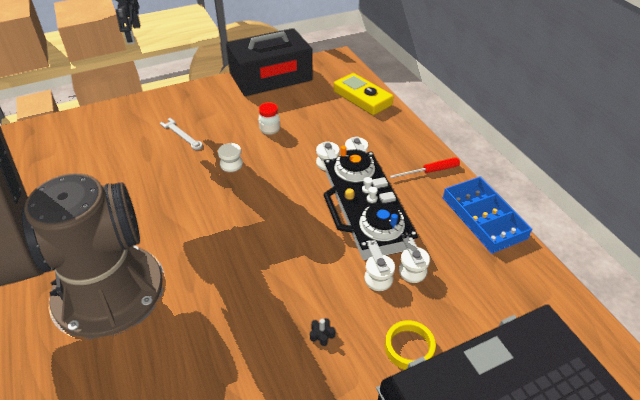

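```bash
python3 - <<'E'
from h import *
for n in("top","side"):
    im=cv2.imread(f"pics/{n}.png"); h=cv2.cvtColor(im,cv2.COLOR_BGR2HSV)
    m=cv2.inRange(h,(3,150,110),(16,255,255))
    k,_,st,c=cv2.connectedComponentsWithStats(m)
    for i in range(1,k):
        if st[i,4]>25: print(n,st[i],np.round(c[i],1),plane(n,*c[i],.094).round(4),plane(n,*c[i],.116).round(4))
    for P in((.632,.073,.094),(.610,.098,.116)): print(np.round(proj(n,P),1))
    c=calibration(n); print(np.linalg.inv(c["camera_from_world"])[:3,3].round(3), c["fx"])
print(np.array(calibration("wrist")["mount"]).round(3))
E
```

```text
top [    60     58    497    342 114574] [308.2 251.5] [0.3207 0.036  0.094 ] [0.3194 0.0352 0.116 ]
top [302 145  10  10  66] [306.4 149.5] [0.6302 0.0738 0.094 ] [0.6231 0.0723 0.116 ]
top [282 146   9   9  34] [286.4 150.5] [0.6209 0.1348 0.094 ] [0.6139 0.1321 0.116 ]
top [384 167   8  14  51] [387.  175.5] [ 0.5717 -0.1788  0.094 ] [ 0.5657 -0.1756  0.116 ]
top [315 179  32  10  55] [328.  183.5] [ 0.5294 -0.0025  0.094 ] [ 0.5242 -0.0026  0.116 ]
top [437 194  19  20 296] [445.9 203.9] [ 0.5012 -0.3606  0.094 ] [ 0.4964 -0.354   0.116 ]
top [ 597  272   43  128 3335] [624.5 346.6] [ 0.1362 -0.8892  0.094 ] [ 0.1384 -0.8727  0.116 ]
[306.7 149. ]
[297.5 152.8]
[ 0.25  -0.008  1.267] 398.34711988665214
side [     0     47    640    353 113707] [269.7 251.4] [ 0.3346 -0.1199  0.094 ] [ 0.3296 -0.1375  0.116 ]
side [350 155  11   8  33] [354.4 158.6] [0.6264 0.0706 0.094 ] [0.6135 0.0479 0.116 ]
side [330 194  17  31 117] [337.7 208.1] [ 0.5152 -0.0653  0.094 ] [ 0.5052 -0.0844  0.116 ]
side [392 332  36  27 758] [409.5 344.9] [ 0.4842 -0.4203  0.094 ] [ 0.4751 -0.4298  0.116 ]
[355.9 157.5]
[343.8 146.9]
[ 0.147 -0.772  0.909] 514.4260852063662
[[-0.     0.965  0.261  0.067]
 [ 1.     0.001 -0.    -0.   ]
 [-0.     0.261 -0.965 -0.165]
 [ 0.     0.     0.     1.   ]]
```

The top view shows the orange dial at (306,150) with its peg at about (297,153). The side view has the dial at (354,158) and the peg at (344,147). Axis is about (0.632, 0.073) and peg about (0.610, 0.098), so the peg sits 33 mm out, which matches the spec. I'll move above it with the fingers shut.

```bash
python3 -m inch '0 0 -8 52 40 -4 -1;0 0 -16 100 80 -8 -1;0 0 -24 147 115 -12 -1;0 0 -32 189 147 -12 -1;0 0 -40 226 176 -12 -1;0 0 -48 263 205 -12 -1;0 0 -56 300 235 -12 -1;0 0 -60 338 264 -12 -1;0 0 -60 375 293 -12 -1;0 0 -60 412 322 -12 -1' 20; python3 -c "
from h import *
s=read_state();print(s['tool_pos'],s['ee_rot'],s['q'])"
```

```text
t: 1.9
tool_pos: [0.4939, 0.2142, 0.2209]
ee_rot: [-0.0, 0.938, 0.347, 0.0]
contact_force: [0.6, 0.3, -0.2]
gripper_width: -0.001
grip_force: 0.0
[0.49386188 0.21417102 0.22090223] [-1.76854868e-04  9.38000181e-01  3.46634379e-01  4.86224948e-04] [ 7.73556465e-01  1.24575838e-01 -2.71015057e-01  7.92742859e-05
 -1.17417324e+00  1.50517064e+00]
```

```bash
python3 -m inch '0 0 0 -5 40 0 -1;0 0 0 -10 80 0 -1;0 0 0 -15 120 0 -1;0 0 0 -20 150 0 -1;0 0 0 -21 165 0 -1;0 0 0 -21 165 0 -1;0 0 0 -21 165 0 -1' ; cat >> h.py <<'E'
from scipy.spatial.transform import Rotation as R
def wcam(s):
    c=calibration("wrist"); w,x,y,z=s["ee_rot"]; T=np.eye(4); T[:3,:3]=R.from_quat([x,y,z,w]).as_matrix(); T[:3,3]=s["tool_pos"]
    return c,T@np.array(c["mount"])
def wplane(s,u,v,z):
    c,T=wcam(s); k=np.array([[c["fx"],0,c["cx"]],[0,c["fy"],c["cy"]],[0,0,1]])
    a,b=cv2.undistortPoints(np.array([[[u,v]]],float),k,np.array([c["k1"],0,0,0]))[0,0]
    d=T[:3,:3]@[a,-b,-1]; o=T[:3,3]; return o+d*(z-o[2])/d[2]
E
python3 - <<'E'
from h import *
s=read_state(); im=snapshot("wrist"); cv2.imwrite("pics/w1.png",im[:,:,::-1])
print(s["tool_pos"],s["ee_rot"])
for k in("dial_orange_axis","dial_orange_peg"): print(k,[(np.round(x["at"],4),round(x["confidence"],2)) for x in mark_of("wrist",k)[:2]])
h=cv2.cvtColor(im,cv2.COLOR_RGB2HSV); m=cv2.inRange(h,(3,170,110),(18,255,255))
k,_,st,c=cv2.connectedComponentsWithStats(m)
for i in range(1,k):
    if st[i,4]>100: print(st[i],np.round(c[i],1),wplane(s,*c[i],.094).round(4),wplane(s,*c[i],.116).round(4))
E
```

```text
t: 2.6
tool_pos: [0.5842, 0.0771, 0.2203]
ee_rot: [-0.0, 0.938, 0.346, -0.0]
contact_force: [0.8, 0.7, -0.1]
gripper_width: -0.0
grip_force: 0.0
[0.58418961 0.07708483 0.22027312] [-1.08218611e-04  9.38202274e-01  3.46087380e-01 -8.59707449e-05]
dial_orange_axis [(array([0.6294, 0.0721, 0.0938]), 0.88)]
dial_orange_peg [(array([0.6124, 0.0978, 0.1175]), 0.96)]
[483   0  45  32 120] [505.5  16.9] [0.7999 0.0472 0.094 ] [0.7874 0.0527 0.116 ]
[339 131  31  31 299] [352.1 147.2] [0.6281 0.0729 0.094 ] [0.6287 0.0765 0.116 ]
[314 136  15  19 108] [322.  145.1] [0.6109 0.0962 0.094 ] [0.6127 0.098  0.116 ]
[363 220  21  23 112] [373.7 230. ] [ 0.5794 -0.001   0.094 ] [0.5836 0.0081 0.116 ]
```

View pics/w1.png

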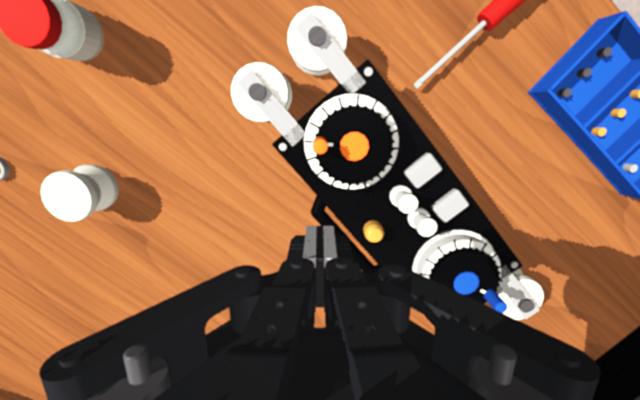

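The wrist view looks along tool +x. The peg is at (321,146), exactly to the tool's −y side of the cap at (354,146), and the shut fingertips are at (320,245) behind the peg. The push therefore starts along tool +x, so I'll descend behind the peg.

```bash
python3 -m inch '0 0 0 0 0 30 -1;0 0 0 0 0 60 -1;0 0 0 0 0 85 -1;0 0 0 0 0 100 -1;0 0 0 0 0 110 -1;0 0 0 0 1 116 -1;0 0 0 0 1 118 -1;0 0 0 0 1 118 -1;0 0 0 0 1 118 -1'; python3 - <<'E'
from h import *
s=read_state(); 
print(s["contact_force"],s["ft_torque"])
# plan: TCP for dial angle th (deg), gap g from TCP to peg centre; tool frame x,y shifts from now
w,x,y,z=s["ee_rot"]; M=R.from_quat([x,y,z,w]).as_matrix()
A=np.array([.630,.073]); p=s["tool_pos"]; al=np.degrees(np.arctan2(M[1,0],M[0,0])); print(p,al)
for th in range(0,100,6):
    b=np.radians(129.5-th); t=np.array([np.sin(b),-np.cos(b)])
    q=A+.033*np.array([np.cos(b),np.sin(b)])-.018*t
    d=M.T@np.r_[q-p[:2],0]*1000; print(th,"turn",round(al-(np.degrees(b)-90),1),d[:2].round(1))
E
```

```text
t: 3.65
tool_pos: [0.5855, 0.0763, 0.1032]
ee_rot: [-0.0, 0.938, 0.346, 0.001]
contact_force: [-0.0, -0.5, 0.0]
gripper_width: -0.0
grip_force: 0.0
[-0.02658121 -0.52182462  0.02967416] [-0.04725081  0.01402478 -0.00299841]
[0.5854743  0.07633104 0.1031934 ] 40.5388000983697
0 turn 1.0 [14.3 -1.8]
6 turn 7.0 [17.9 -3.5]
12 turn 13.0 [21.6 -4.7]
18 turn 19.0 [25.4 -5.6]
24 turn 25.0 [29.3 -6. ]
30 turn 31.0 [33.3 -6.1]
36 turn 37.0 [37.2 -5.7]
42 turn 43.0 [41.  -4.9]
48 turn 49.0 [44.8 -3.8]
54 turn 55.0 [48.4 -2.2]
60 turn 61.0 [51.8 -0.3]
66 turn 67.0 [55.  2.]
72 turn 73.0 [58.   4.6]
78 turn 79.0 [60.6  7.5]
84 turn 85.0 [63.  10.7]
90 turn 91.0 [65.  14.1]
96 turn 97.0 [66.6 17.7]
```

```bash
python3 -m inch '0 0 0 4 0 0 -1;0 0 0 8 -1 0 -1;0 0 1 11 -2 0 -1;0 0 1 13 -2 0 -1;0 0 1 15 -2 0 -1;0 0 3 16 -2.5 0 -1;0 0 5 17 -3 0 -1;0 0 7 18 -3.5 0 -1;0 0 7 18 -3.5 0 -1'; python3 -c "
from h import *
print(read_state()['contact_force'])"
```

```text
t: 4.55
tool_pos: [0.5965, 0.0906, 0.1023]
ee_rot: [0.0, 0.958, 0.288, -0.0]
contact_force: [0.3, 0.0, -0.3]
gripper_width: 0.003
grip_force: 0.0
[ 0.31823062  0.00707202 -0.32404189]
```

```bash
python3 -m inch '0 0 1 1 -0.5 0 -1;0 0 3 2 -1 0 -1;0 0 4.5 3 -1.3 0 -1;0 0 6 3.7 -1.7 0 -1;0 0 6 3.7 -1.7 0 -1'; python3 -c "
from h import *
print(read_state()['contact_force'])"
```

```text
t: 5.05
tool_pos: [0.5986, 0.094, 0.1023]
ee_rot: [0.0, 0.971, 0.238, -0.0]
contact_force: [-0.9, 0.4, 1.3]
gripper_width: -0.002
grip_force: 0.0
[-0.8686193   0.37631531  1.31261442]
```

```bash
python3 -m inch '0 0 1 1 -0.5 0 -1;0 0 3 2 -1 0 -1;0 0 4.5 3 -1.3 0 -1;0 0 6 3.7 -1.7 0 -1;0 0 6 3.7 -1.7 0 -1'; python3 - <<'E'
from h import *
s=read_state(); im=snapshot("wrist"); cv2.imwrite("pics/w2.png",im[:,:,::-1])
print(s["contact_force"])
for k in("dial_orange_axis","dial_orange_peg"): print(k,[(np.round(x["at"],4),round(x["confidence"],2)) for x in mark_of("wrist",k)[:2]])
E
```

```text
t: 5.55
tool_pos: [0.6011, 0.0972, 0.1024]
ee_rot: [-0.0, 0.982, 0.186, 0.0]
contact_force: [0.1, 0.2, -0.8]
gripper_width: -0.001
grip_force: 0.0
[ 0.08932223  0.21615455 -0.82409302]
dial_orange_axis [(array([0.6281, 0.0733, 0.0925]), 0.56)]
dial_orange_peg [(array([0.6092, 0.0987, 0.1137]), 0.63)]
```

View pics/w2.png

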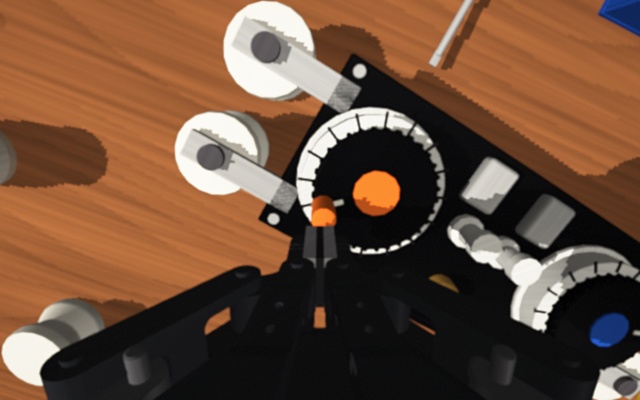

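The peg at (322,212) hasn't moved. The fingertip at (320,228) is just behind it and tapers, so the gap to contact is about 11 mm rather than 18 mm. I'll re-plan with that.

```bash
cat > plan.py <<'E'
from h import *
import sys
g=float(sys.argv[1])/1000; ths=[float(a) for a in sys.argv[2:]]
s=read_state(); w,x,y,z=s["ee_rot"]; M=R.from_quat([x,y,z,w]).as_matrix()
A=np.array([.630,.073]); p=s["tool_pos"]; al=np.degrees(np.arctan2(M[1,0],M[0,0])); print(p.round(4),round(al,1),np.round(s["contact_force"],1))
for th in ths:
    b=np.radians(129.5-th); t=np.array([np.sin(b),-np.cos(b)])
    q=A+.033*np.array([np.cos(b),np.sin(b)])-g*t
    d=M.T@np.r_[q-p[:2],0]*1000; print(th,"turn",round(al-(39.5-th),1),d[:2].round(1))
E
python3 plan.py 11 0 3 6 9 12 15
```

```text
[0.601  0.0971 0.1024] 21.6 [ 0.5  0.1 -0.3]
0.0 turn -17.9 [-2.5  5.1]
3.0 turn -14.9 [-1.  4.]
6.0 turn -11.9 [0.5 3.1]
9.0 turn -8.9 [2.1 2.2]
12.0 turn -5.9 [3.7 1.4]
15.0 turn -2.9 [5.4 0.7]
```

```bash
python3 -m inch '0 0 -3 -1.5 2 0 -1;0 0 -6 -1.5 4 0 -1;0 0 -7 -0.5 3.5 0 -1;0 0 -7 0.5 3 0 -1;0 0 -7 1.3 2.6 0 -1;0 0 -7 2 2.2 0 -1;0 0 -7 2.5 2 0 -1;0 0 -7 2.5 2 0 -1'; python3 plan.py 11 6 9 12 15 18 21 24
```

```text
t: 6.5
tool_pos: [0.6041, 0.0963, 0.1024]
ee_rot: [0.0, 0.969, 0.246, -0.0]
contact_force: [0.3, -0.7, -0.2]
gripper_width: -0.004
grip_force: 0.0
[0.6041 0.0963 0.1024] 28.5 [ 0.3 -0.7 -0.2]
6.0 turn -5.0 [-2.2  0.9]
9.0 turn -2.0 [-0.5  0.2]
12.0 turn 1.0 [ 1.2 -0.4]
15.0 turn 4.0 [ 3.  -0.9]
18.0 turn 7.0 [ 4.7 -1.3]
21.0 turn 10.0 [ 6.5 -1.6]
24.0 turn 13.0 [ 8.3 -1.8]
```

```bash
python3 -m inch '0 0 0 0.7 -0.2 0 -1;0 0 0 1.4 -0.4 0 -1;0 0 0 2 -0.6 0 -1;0 0 0 2 -0.6 0 -1'; python3 - <<'E'
from h import *
s=read_state(); print(np.round(s["contact_force"],1)); im=snapshot("wrist"); cv2.imwrite("pics/w3.png",cv2.resize(im[120:320,200:470,::-1],None,fx=2.5,fy=2.5))
for k in("dial_orange_axis","dial_orange_peg"): print(k,[(np.round(x["at"],4),round(x["confidence"],2)) for x in mark_of("wrist",k)[:2]])
E
```

```text
t: 6.9
tool_pos: [0.6056, 0.0978, 0.1024]
ee_rot: [-0.0, 0.969, 0.246, -0.0]
contact_force: [-0.5, -0.4, -0.2]
gripper_width: -0.001
grip_force: 0.0
[-0.5 -0.4 -0.2]
dial_orange_axis [(array([0.6268, 0.07  , 0.0936]), 0.57), (array([ 0.6182, -0.0245, -0.0019]), 0.31)]
dial_orange_peg [(array([0.6163, 0.0986, 0.1158]), 0.59)]
```

View pics/w3.png

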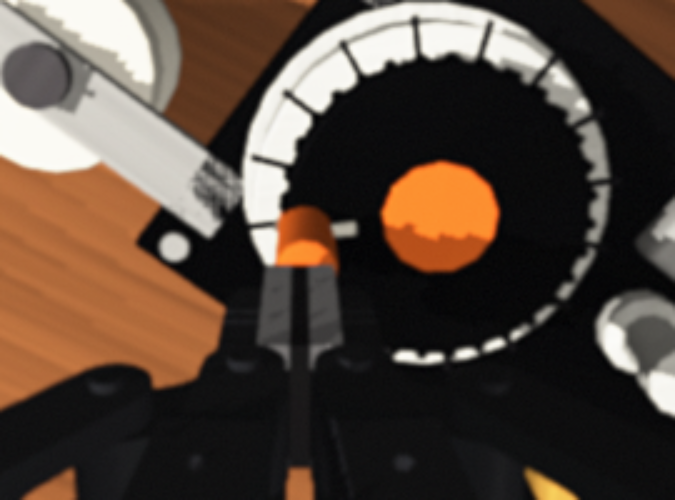

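The peg at crop (305,240) is still in its stop, and the finger edge at crop (300,265) is practically against it. I'll keep advancing in small steps.

```bash
python3 -m inch '0 0 0 0.7 -0.2 0 -1;0 0 0 1.4 -0.4 0 -1;0 0 0 2 -0.6 0 -1;0 0 0 2.2 -0.6 0 -1'; python3 -m inch '0 0 0 0.7 -0.2 0 -1;0 0 0 1.4 -0.4 0 -1;0 0 0 2 -0.6 0 -1;0 0 0 2.2 -0.6 0 -1';python3 plan.py 5 6 9 12
```

```text
t: 7.45
tool_pos: [0.6073, 0.0993, 0.1024]
ee_rot: [0.0, 0.969, 0.246, -0.0]
contact_force: [-0.1, -0.3, 0.6]
gripper_width: 0.003
grip_force: 0.0
t: 7.85
tool_pos: [0.6089, 0.1009, 0.1024]
ee_rot: [0.0, 0.969, 0.246, 0.0]
contact_force: [0.2, 1.3, 0.3]
gripper_width: 0.003
grip_force: 0.0
[0.6089 0.1009 0.1024] 28.5 [0.2 1.3 0.3]
6.0 turn -5.0 [-2.7  2.1]
9.0 turn -2.0 [-1.   1.8]
12.0 turn 1.0 [0.8 1.5]
```

```bash
python3 - <<'E'
from h import *
s=read_state(); im=snapshot("wrist"); cv2.imwrite("pics/w4.png",cv2.resize(im[120:320,200:470,::-1],None,fx=2.5,fy=2.5))
for n in("wrist","side","top"):
  if n!="wrist": snapshot(n)
  for k in("dial_orange_axis","dial_orange_peg"): print(n,k,[(np.round(x["at"],4),round(x["confidence"],2)) for x in mark_of(n,k)[:2]])
E
```

```text
wrist dial_orange_axis [(array([0.6274, 0.0692, 0.0926]), 0.64)]
wrist dial_orange_peg [(array([0.6135, 0.0989, 0.1154]), 0.56)]
side dial_orange_axis [(array([0.6322, 0.0747, 0.0898]), 0.8)]
side dial_orange_peg [(array([0.6067, 0.0967, 0.1156]), 0.87), (array([ 0.6   , -0.1209,  0.0867]), 0.51)]
top dial_orange_axis [(array([0.6358, 0.0745, 0.0885]), 0.59)]
top dial_orange_peg [(array([0.6103, 0.0982, 0.1205]), 0.88)]
```

View pics/w4.png

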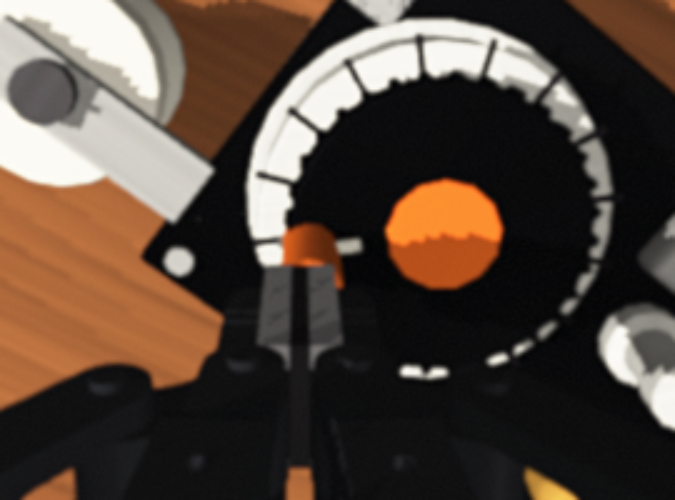

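```bash
python3 - <<'E'
from h import *
s=read_state(); print(np.round(s["contact_force"],2),s["tool_pos"]); c,T=wcam(s); print({k:c[k] for k in("fx","fy","cx","cy","k1")})
def wp(P):
    p=np.linalg.inv(T)@np.r_[P,1]; a,b=p[0]/-p[2],-p[1]/-p[2]; q=1+c["k1"]*(a*a+b*b)
    return np.round(((c["fx"]*a*q+c["cx"]-200)*2.5,(c["fy"]*b*q+c["cy"]-120)*2.5),0)
print("cap",wp((.630,.073,.094)),"pegtop",wp((.611,.098,.116)),"pegbase",wp((.611,.098,.092)))
t=T@np.linalg.inv(np.array(c["mount"]))
for x in(0,8,11):
  for h in(0,10,20): print("tool",x,h,wp((t@[x/1000,0,-h/1000,1])[:3]), wp((t@[x/1000,.01,-h/1000,1])[:3]))
im=snapshot("side"); cv2.imwrite("pics/s2.png",cv2.resize(im[90:210,280:430,::-1],None,fx=5,fy=5,interpolation=cv2.INTER_CUBIC))
E
```

```text
[ 0.42 -0.56 -0.38] [0.60885611 0.10083344 0.10241395]
{'fx': 303.781832799287, 'fy': 303.781832799287, 'cx': 319.4199606744077, 'cy': 190.5489849356057, 'k1': -0.0233558171373853}
cap [440. 234.] pegtop [314. 290.] pegbase [312. 250.]
tool 0 0 [297. 268.] [340. 268.]
tool 0 10 [297. 285.] [343. 285.]
tool 0 20 [297. 305.] [345. 305.]
tool 8 0 [297. 236.] [341. 236.]
tool 8 10 [297. 251.] [343. 251.]
tool 8 20 [297. 269.] [346. 269.]
tool 11 0 [297. 223.] [341. 223.]
tool 11 10 [297. 238.] [343. 238.]
tool 11 20 [297. 255.] [346. 255.]
```

View pics/s2.png

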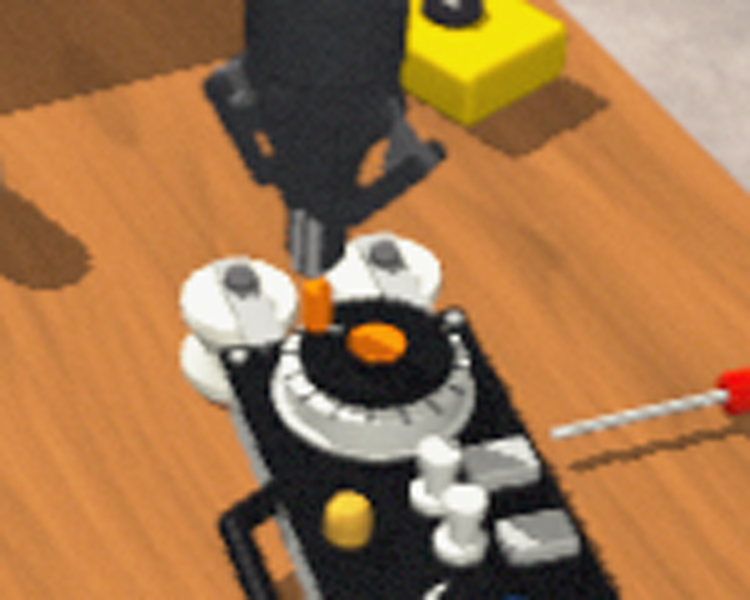

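The side view shows the fingertip (crop (310,270)) level with or above the peg top (crop (315,285)). So the shut fingers really end about 18–20 mm above the reported TCP, and they passed over the peg. I'll back off, then go lower in small steps while watching the force.

```bash
python3 plan.py 26 0; python3 -m inch '0 0 -3 -8 2 0 -1;0 0 -7 -16 5 0 -1;0 0 -11 -23 8 0 -1;0 0 -11 -25 8.5 0 -1;0 0 -11 -25 8.5 0 -1'; python3 plan.py 26 0 ; python3 -m inch '0 0 0 0 0 3 -1;0 0 0 0 0 6 -1;0 0 0 0 0 8 -1;0 0 0 0 0 10 -1;0 0 0 0 0 10 -1'; python3 - <<'E'
from h import *
s=read_state(); print(np.round(s["contact_force"],2))
a=snapshot("wrist")[120:320,200:470,::-1]; b=snapshot("side")[90:210,280:430,::-1]
cv2.imwrite("pics/c1.png",np.hstack([cv2.resize(a,(400,296)),cv2.resize(b,(370,296))]))
E
```

```text
[0.6088 0.1008 0.1024] 28.5 [ 0.  -0.9  0.2]
0.0 turn -11.0 [-26.5   7.1]
t: 8.85
tool_pos: [0.5909, 0.0814, 0.1026]
ee_rot: [0.0, 0.941, 0.337, 0.0]
contact_force: [0.6, 0.7, 0.3]
gripper_width: 0.004
grip_force: 0.0
[0.5909 0.0814 0.1026] 39.4 [0.6 0.7 0.3]
0.0 turn -0.1 [-1.2 -1.7]
t: 9.35
tool_pos: [0.5907, 0.0814, 0.0919]
ee_rot: [0.0, 0.941, 0.338, -0.0]
contact_force: [0.3, 0.1, 0.8]
gripper_width: -0.001
grip_force: 0.0
[0.26 0.15 0.76]
```

View pics/c1.png

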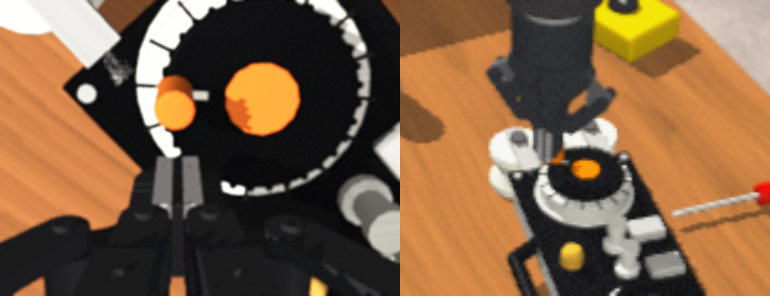

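Now the peg top is clearly ahead of the fingertip in the wrist view: peg at crop (175,105), tip at (178,158). In the side view the finger overlaps the peg. I'll go a little lower, then advance.

```bash
python3 -m inch '0 0 0 0 0 2 -1;0 0 0 0 0 4 -1;0 0 0 0 0 6 -1;0 0 0 0 0 7 -1;0 0 0 0 0 7 -1'; python3 -m inch '0 0 0 2 0 0 -1;0 0 0 4 -0.5 0 -1;0 0 0 5 -1 0 -1;0 0 0 6 -1 0 -1;0 0 0 6 -1 0 -1';  python3 -m inch '0 0 0 1 0 0 -1;0 0 0 2 0 0 -1;0 0 0 3 0 0 -1;0 0 0 3 0 0 -1'; python3 plan.py 18 0 3 6 9 12 15 18
```

```text
t: 9.95
tool_pos: [0.5908, 0.0814, 0.0852]
ee_rot: [0.0, 0.941, 0.338, -0.0]
contact_force: [0.5, 0.2, 0.5]
gripper_width: -0.001
grip_force: 0.0
t: 10.45
tool_pos: [0.5951, 0.0862, 0.0854]
ee_rot: [-0.0, 0.941, 0.338, 0.0]
contact_force: [0.3, 0.6, 0.1]
gripper_width: -0.002
grip_force: 0.0
t: 10.85
tool_pos: [0.5966, 0.0874, 0.0853]
ee_rot: [0.0, 0.941, 0.338, -0.001]
contact_force: [-3.5, -2.2, 2.1]
gripper_width: -0.007
grip_force: 2.0
[0.5966 0.0874 0.0853] 39.5 [-3.5 -2.2  2.1]
0.0 turn 0.0 [-1.4 -0.6]
3.0 turn 3.0 [ 0.4 -1.5]
6.0 turn 6.0 [ 2.2 -2.3]
9.0 turn 9.0 [ 4. -3.]
12.0 turn 12.0 [ 5.9 -3.6]
15.0 turn 15.0 [ 7.8 -4.1]
18.0 turn 18.0 [ 9.7 -4.6]
```

Contact: about 4 N opposing the push, along the tangent. Now for the first click.

```bash
python3 -m inch '0 0 1 1 -0.5 0 -1;0 0 3 2 -1 0 -1;0 0 5 3 -1.5 0 -1;0 0 6 4 -2 0 -1;0 0 6 4 -2 0 -1'; python3 -m inch '0 0 1 1 -0.5 0 -1;0 0 3 2 -1 0 -1;0 0 5 3 -1.3 0 -1;0 0 6 3.8 -1.6 0 -1;0 0 6 3.8 -1.6 0 -1'; cat > look.py <<'E'
from h import *
A=np.array([.630,.073]); s=read_state(); print(np.round(s["contact_force"],1))
for n in("wrist","top","side"):
    snapshot(n)
    for x in mark_of(n,"dial_orange_peg")[:2]:
        d=np.array(x["at"])[:2]-A; print(n,np.round(x["at"],4),round(x["confidence"],2),"th",round(129.5-np.degrees(np.arctan2(d[1],d[0])),1),"r",np.hypot(*d).round(4))
E
python3 look.py; python3 plan.py 16.5 12 18
```

```text
t: 11.35
tool_pos: [0.5994, 0.0921, 0.0854]
ee_rot: [-0.0, 0.958, 0.288, 0.0]
contact_force: [-0.1, -1.5, -0.7]
gripper_width: 0.003
grip_force: 0.6
t: 11.85
tool_pos: [0.6018, 0.096, 0.0855]
ee_rot: [-0.0, 0.971, 0.238, 0.0]
contact_force: [-0.4, 0.0, 0.7]
gripper_width: 0.001
grip_force: 0.0
[-0.4  0.   0.7]
wrist [0.6259 0.105  0.1156] 0.82 th 32.2 r 0.0323
top [0.6207 0.1028 0.1139] 0.48 th 22.2 r 0.0312
side [0.6182 0.1076 0.1147] 0.66 th 20.7 r 0.0366
[0.6014 0.0955 0.0854] 27.5 [ 0.9 -0.9 -0.1]
12.0 turn 0.0 [-1.5  0.2]
18.0 turn 6.0 [ 2.  -1.4]
```

First click done: the peg is at about 22° in all views. On to the second, aiming for a finger angle of about 35°.

```bash
python3 plan.py 16.5 18 22 25 28 31 34 37
```

```text
[0.6014 0.0955 0.0854] 27.5 [ 0.9 -0.9 -0.1]
18.0 turn 6.0 [ 2.  -1.4]
22.0 turn 10.0 [ 4.5 -2.2]
25.0 turn 13.0 [ 6.3 -2.7]
28.0 turn 16.0 [ 8.2 -3.1]
31.0 turn 19.0 [10.1 -3.4]
34.0 turn 22.0 [12.  -3.6]
37.0 turn 25.0 [14.  -3.7]
```

```bash
python3 -m inch '0 0 3 1 -0.8 0 -1;0 0 6 2 -1.4 0 -1;0 0 10 4.5 -2.2 0 -1;0 0 13 6.3 -2.7 0 -1;0 0 16 8.2 -3.1 0 -1;0 0 19 10.1 -3.4 0 -1;0 0 22 12 -3.6 0 -1;0 0 23.5 13 -3.6 0 -1;0 0 23.5 13 -3.6 0 -1;0 0 23.5 13 -3.6 0 -1'; python3 look.py; python3 plan.py 16.5 35 40 44 47 50 53 56 59
```

```text
t: 13.15
tool_pos: [0.6114, 0.1047, 0.0854]
ee_rot: [-0.0, 0.999, 0.036, 0.0]
contact_force: [0.7, -0.6, 0.4]
gripper_width: 0.001
grip_force: 0.0
[ 0.7 -0.6  0.4]
wrist [0.6384 0.1037 0.1168] 0.81 th 54.8 r 0.0318
top [0.6373 0.1048 0.1163] 0.48 th 52.4 r 0.0326
side [0.6295 0.1042 0.1136] 0.55 th 38.6 r 0.0312
[0.6113 0.1047 0.0854] 4.0 [-0.3  0.  -0.4]
35.0 turn -0.5 [-0.3  0.1]
40.0 turn 4.5 [ 2.6 -1.3]
44.0 turn 8.5 [ 5.1 -2.2]
47.0 turn 11.5 [ 6.9 -2.7]
50.0 turn 14.5 [ 8.8 -3.2]
53.0 turn 17.5 [10.7 -3.5]
56.0 turn 20.5 [12.6 -3.8]
59.0 turn 23.5 [14.5 -3.9]
```

Second click done (about 45°). Third next.

```bash
python3 -m inch '0 0 2 1.3 -0.7 0 -1;0 0 4.5 2.6 -1.3 0 -1;0 0 8.5 5.1 -2.2 0 -1;0 0 11.5 6.9 -2.7 0 -1;0 0 14.5 8.8 -3.2 0 -1;0 0 17.5 10.7 -3.5 0 -1;0 0 20.5 12.6 -3.8 0 -1;0 0 22.5 13.9 -3.8 0 -1;0 0 22.5 13.9 -3.8 0 -1;0 0 22.5 13.9 -3.8 0 -1'; python3 look.py; python3 plan.py 16.5 58 62 66 69 72 75 78 81
```

```text
t: 14.45
tool_pos: [0.6248, 0.1094, 0.0854]
ee_rot: [-0.0, 0.987, -0.16, 0.0]
contact_force: [-0.6, -0.5, -0.6]
gripper_width: -0.001
grip_force: 0.0
[-0.6 -0.5 -0.6]
wrist [0.6537 0.1007 0.1176] 0.78 th 80.1 r 0.0365
top [0.6479 0.1008 0.1135] 0.74 th 72.3 r 0.0331
side [0.6437 0.1007 0.1153] 0.74 th 65.8 r 0.0309
[0.6248 0.1094 0.0854] -18.5 [ 0.1 -0.5 -0.1]
58.0 turn 0.0 [-0.  -0.1]
62.0 turn 4.0 [ 2.3 -1.2]
66.0 turn 8.0 [ 4.7 -2.1]
69.0 turn 11.0 [ 6.6 -2.7]
72.0 turn 14.0 [ 8.5 -3.1]
75.0 turn 17.0 [10.3 -3.5]
78.0 turn 20.0 [12.3 -3.8]
81.0 turn 23.0 [14.2 -3.9]
```

Third click done (about 67.5°). For the fourth I'll first touch the peg to confirm the angle.

```bash
python3 -m inch '0 0 2 1.1 -0.6 0 -1;0 0 4 2.3 -1.2 0 -1;0 0 8 4.7 -2.1 0 -1;0 0 9.5 5.7 -2.4 0 -1;0 0 11 6.6 -2.7 0 -1;0 0 11 6.6 -2.7 0 -1'; python3 plan.py 16.5 69 72 75 78 80
```

```text
t: 15.35
tool_pos: [0.6318, 0.11, 0.0853]
ee_rot: [0.0, 0.967, -0.254, -0.0]
contact_force: [-1.8, 0.0, -0.2]
gripper_width: -0.003
grip_force: 0.6
[0.6318 0.11   0.0853] -29.5 [-1.8  0.  -0.2]
69.0 turn 0.0 [0.2 0. ]
72.0 turn 3.0 [ 1.9 -0.8]
75.0 turn 6.0 [ 3.7 -1.5]
78.0 turn 9.0 [ 5.5 -2.1]
80.0 turn 11.0 [ 6.8 -2.5]
```

The finger touches at 69°, so the dial really is in the third stop. Now the fourth click.

```bash
python3 -m inch '0 0 1.5 1 -0.4 0 -1;0 0 3 1.9 -0.8 0 -1;0 0 4.5 2.8 -1.2 0 -1;0 0 6 3.7 -1.5 0 -1;0 0 7.5 4.6 -1.8 0 -1;0 0 9 5.5 -2.1 0 -1;0 0 11 6.8 -2.5 0 -1;0 0 11 6.8 -2.5 0 -1;0 0 11 6.8 -2.5 0 -1'; python3 look.py; python3 plan.py 16.5 80
```

```text
t: 16.25
tool_pos: [0.6395, 0.1085, 0.0854]
ee_rot: [-0.0, 0.938, -0.346, 0.0]
contact_force: [-0.3, -0.2, 0.0]
gripper_width: 0.001
grip_force: 0.0
[-0.3 -0.2  0. ]
wrist [0.6574 0.0911 0.1161] 0.88 th 96.1 r 0.0328
top [0.6574 0.0916 0.1139] 0.9 th 95.3 r 0.0331
side [0.6526 0.0896 0.1157] 0.57 th 93.2 r 0.028
[0.6391 0.1087 0.0854] -40.5 [-0.4  0.2 -0.1]
80.0 turn 0.0 [-0.3  0.1]
```

Fourth click done: the peg is at about 90° and the force is zero. I'll back the finger off along −x, raise it, and check.

```bash
python3 -m inch '0 0 0 -3 0 0 -1;0 0 0 -6 0 0 -1;0 0 0 -8 0 -10 -1;0 0 0 -8 0 -30 -1;0 0 0 -8 0 -60 -1;0 0 0 -8 0 -90 -1;0 0 0 -8 0 -115 -1;0 0 0 -15 0 -125 -1;0 0 0 -15 0 -125 -1;0 0 0 -15 0 -125 -1'; python3 look.py; python3 - <<'E'
from h import *
cv2.imwrite("pics/end.png",snapshot("wrist")[:,:,::-1])
for k in("dial_orange_axis","dial_blue_axis","dial_blue_peg"): print(k,[np.round(x["at"],3) for x in mark_of("wrist",k)[:1]])
E
```

```text
t: 17.55
tool_pos: [0.627, 0.1187, 0.2098]
ee_rot: [0.0, 0.938, -0.346, -0.0]
contact_force: [-0.2, 0.0, -1.0]
gripper_width: -0.004
grip_force: 0.0
[-0.2  0.  -1. ]
wrist [0.6603 0.0941 0.1194] 0.81 th 94.6 r 0.0369
top [0.6554 0.0938 0.1127] 0.75 th 90.2 r 0.0328
side [0.6555 0.0922 0.1135] 0.72 th 92.5 r 0.0319
dial_orange_axis [array([0.631, 0.073, 0.095])]
dial_blue_axis [array([ 0.598, -0.125,  0.095])]
dial_blue_peg []
```

View pics/end.png

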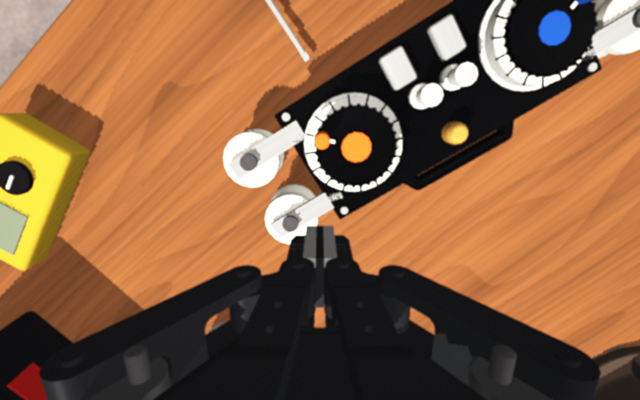

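The orange peg at (322,141) is now a quarter turn from its start and the finger is clear above the dial. The brass cap at (455,133) still stands in place. I'm handing in.

```bash
python3 -c "
from workcell import *
print(finish_job())"
```

```text
the job is handed in; nothing more can be done
None
```

I turned the orange dial four clicks clockwise by light fingertip pushes; the cameras put it at about 90° with the finger lifted clear, and I handed the job in, but no verdict came back.

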